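# Seat the pulp sieve of a citrus press

### The arm

A 6-joint arm with a two-finger parallel gripper is mounted at the origin on a cart in front of the work surface, level with it; the furniture and walls round the work are solid. World frame = base frame: x ahead of the robot, y to its left, z up, the work surface at z = 0. Lengths are in mm, angles in rad, forces in N, time in s.
With the tool pointing down it reaches from about 275 to 750 mm from the base axis. Payload 10.2 kg.
Tool frame: the origin (TCP) lies between the finger pads; the fingertips stand ctrl.tips_ahead ahead of it and the grasp point (between the pads) lies 8 mm behind it (ctrl.tips_ahead is the distance from the TCP to the fingertips, in mm); z points along the fingers, y is the direction in which the jaws open and shut (so a half turn about z gives the same grasp; the last joint's range is limited). The gripper opens to 85 mm and grips with 20 to 120 N. Pads are 22 mm wide; open, the fingers measure 114 mm over their backs; the gripper's body (76 mm by 85 mm) begins 54 mm behind the grasp point. The pads swing forward as they close: fully open they stand 13 mm farther back than shut.
Start: joints at [-1.356, 0.313, 1.498, -0, 1.331, -0.223], TCP at [222.561, -475.497, 242.294] pointing down, gripper open.
Joint ranges: [-2.94, 2.94], [-0.97, 2.17], [0.19, 2.56], [-1.23, 4.37], [0.02, 3.11], [-2.88, 2.88]. Speed limits (rad/s): [2.39, 2.39, 3.01, 3.14, 3.14, 3.14].

### API

Orientations are given as a unit quaternion [w, x, y, z].
In Python, from rig import ctrl gives the robot as it stands. The module is installed in compiled form; this text tells all that it offers.
- The arm moves only by the tool move_arm, never from a script. Its argument "motion" is a list of rows, each an object with "offset": the shift along the tool's x, y, z in m, a list of three; "angular": the turn, a rotation vector about the tool's x, y, z in degrees, a list of three; "jaw": the finger opening in m, from 0 to 0.0854. In form: [{"offset": [tx, ty, tz], "angular": [ax, ay, az], "jaw": jaw}, ...]. A call has 1 to 5 rows; each row is the pose to reach, as a shift and turn from the pose commanded when the call began, along the tool's axes at that moment; what a row does not reach only later rows make up. A row lasts 1/8 s, in which the tool goes at most 62.5 mm and 10.7 degrees, less where a joint would pass 70% of its speed; a pose out of reach is approached as far as the arm can. A call with a gripper value outside its range is refused whole. The fingers move at their own pace and stop on an object; "squeeze" is the grip in N (left out, the last holds). Time passes only in rows, so rows that repeat a pose let the fingers close. It gives the time, the measured TCP pose, the force and the opening at its end, in the units of the state.
- ctrl.sense(): the state, without advancing time (a new reading comes with each control period).
- ctrl.capture(name): name is "side" or "top" or "wrist"; returns a dict with "img" (384x512x3 uint8, red, green, blue), "intrinsics" (3x3 intrinsics, pixels), "rvec" (rotation vector, rad) and "tvec" (3), from world to camera coordinates, as OpenCV has them. Camera axes: x right, y down, z forward; pixel columns grow to the right and rows downward; lengths in mm; the calibration is good to about 2 mm. A picture is of the moment at which its call begins. There is no depth.
- ctrl.finish_job(): hands the job in, once; it reports no verdict.
The state is a dict: "time_s": time; "joints": joint angles; "dq": joint speeds; "tau": joint torques, N m; "eef_pos": TCP position; "ee_rot": TCP orientation; "force": force on the tool from outside, world axes, zero at the start; "wrist_torque": the same for the moment, N m; "grip_width": opening from 0.0 (shut) to 1.0 (fully open).
Only numpy, scipy, OpenCV 4.12 (cv2) and the standard library are available. Lean on these libraries where they do the work, as an engineer would, in place of code of your own. Each camera call takes 0.05 s, during which the arm holds its last target. There are 200 camera calls.

### The job

Get the citrus press ready for squeezing, by touch alone: with a fingertip against one of its two upright tabs, turn the pulp sieve until the notch in its rim stands over the small pin on the edge of the bowl above the spout, then press the cone down until the sieve is fully home on the bowl. Also push the drip-stop spout fully down so that juice can run into the glass. Do not pinch or lift anything, and leave the glass, the lemon, the honey jar and the mug where they stand.

Things in the scene. Friction and masses are not known exactly. Their poses are not given: they have to be found in the camera images.
- press: Citrus press fixed to the worktop: white motor housing 134 mm across, on it a white bowl 140 mm across whose ledge is 150 mm above the worktop. Origin at the centre of its underside, z up along the axis about which the sieve turns; its -x axis points to the spout. A grey pulp sieve lies on the bowl with a white ribbed cone in its middle.
- cone_tip (a point): Blunt top (16 mm across) of the white cone, on the axis: the place to press. The cone is 49 mm tall, 60 mm across its foot, rises 36 mm above the upper face of the sieve's rim and goes down together with the sieve but does not turn. A rubber seal grips: pressing it down takes about 7 N, and it stays at whatever height it is left.
- pin_top (a point): Domed top of the fixed steel locating pin, 8 mm in diameter and 9.5 mm tall, on the bowl's ledge straight above the spout, 62 mm from the axis. It blocks the sieve's way down unless the notch is over it; its dome helps to centre a notch that is a few mm off.
- sieve_notch (a point): Middle of the sieve's only notch (16 mm wide, open to the outside), at the upper face of the rim, 62 mm from the axis. The sieve is a disc of 129 mm diameter, its flat rim 5 mm thick. At the start the rim's underside is 10 mm above the ledge, just clear of the pin; with the notch over the pin it can be pressed 10 mm down onto the ledge.
- sieve_tab_a (a point): Middle of the top edge of one of the sieve's two upright tabs, a quarter turn clockwise from the notch seen from above, 56 mm from the axis. Each tab is a plate 16 mm long along the radius and 6 mm thick in the direction of turning, and rises 22 mm above the rim's upper face; push its flat side to turn the sieve.
- sieve_tab_b (a point): Middle of the top edge of the other tab, opposite the first (a quarter turn anticlockwise from the notch seen from above), 56 mm from the axis; same size.
- sieve (a joint): Turn of the sieve about the upright axis, rad, growing anticlockwise seen from above; 0 or 6.283 has the notch exactly over the pin. Starts between 0.5 and 5.78, turns either way without limit and stays where it is left (light friction, about 1 N at a tab).
- cone (a joint): Height of cone and sieve together, m, growing downwards: 0 at the start (rim just clear of the pin), 0.010 fully home on the ledge, negative if lifted.
- spout_end (a point): Middle of the upper face of the thumb plate (18 mm along, 30 mm across) at the free end of the drip-stop spout: the place to push down. The spout is a grey trough 46 mm long, hinged at its inner end, 84 mm from the axis of the press and 120 mm above the worktop; this point is 38 mm out along the trough and 12 mm above its line.
- spout (a joint): Angle of the spout, rad: 0 shut (sloping upward at 24 degrees), 0.75 fully down (sloping downward at 19 degrees, its end stop). It stays where it is left; about 2 N at its end moves it.
- tumbler: Clear drinking glass, 81 mm across and 93 mm tall, loose, standing under the spout, which clears it when fully down; origin at the centre of its underside. Leave alone.
- lemon: Lemon 78x55x56 mm, loose, to the right of the press; origin at its underside. Leave alone.
- honey_jar: Honey jar 71 mm across and 110 mm tall with a metal lid, loose, to the right of the press; origin at the centre of its underside. Leave alone.
- mug: Patterned mug 92x127x93 mm with handle, loose, to the left of the press; origin at the centre of its underside. Leave alone.

How it is judged (in metres and radians):
At the end, for the whole second after the job is handed in: The sieve's notch encloses the pin (notch middle within 6 mm of the pin, seen from above), the sieve is pressed at least 8.5 of its 10 mm down, the spout is tipped down to at least 0.66 of its 0.75 rad, and the glass stands upright (horizontal distance between sieve_notch and pin_top below 0.006 m and value of joint cone above 0.0085 m and value of joint spout above 0.66 rad and angle between tumbler's own z axis and vertical below 0.1 rad); the robot touches nothing.
It fails at once if the sieve or cone is lifted (more than 4 mm above its starting height) (value of joint cone below -0.004 m).
It fails at once if the glass is shifted by more than 30 mm or tipped (distance of tumbler from where it was at the start of the episode above 0.03 m or angle between tumbler's own z axis and vertical above 0.3 rad).
It fails at once if the lemon, the honey jar or the mug is moved by more than 30 mm (distance of any of lemon, honey_jar, mug from where it was at the start of the episode above 0.03 m).
It also fails if it takes over 48 s, if anything falls off the work surface, if the arm or the gripper's body presses on something with over 40 N, if the wrist force passes 120 N, or if a joint passes its speed limit or range.

## Working session

There is one attempt and no reset: what is moved stays moved. The work goes in short steps, Python scripts to look and compute and a tool call to move; the robot and the scene stay as the last step left them, time stands still between calls to the robot, and variables do not carry over. Pictures are saved under pics/ and viewed, about 8 in all and at most 12, crops included, and the job is handed in when it is done.

Besides the shell and the picture viewer there is one more tool, called after "Call:" as name([rows], argument=value, ...), one row to a line, values as JSON. move_arm: Moves the arm, as the interface text tells. Its arguments: {"type":"object","properties":{"motion":{"type":"array","items":{"type":"object","properties":{"offset":{"type":"array","items":{"type":"number"}},"angular":{"type":"array","items":{"type":"number"}},"jaw":{"type":"number"}}}},"squeeze":{"type":"number"}},"required":["motion"]}

```bash
mkdir -p pics; python3 - <<'E'
from rig import ctrl
import cv2,json
s=ctrl.sense();print({k:s[k] for k in('time_s','eef_pos','ee_rot','force','grip_width')},ctrl.tips_ahead)
import numpy as np
for n in('side','top','wrist'):
    c=ctrl.capture(n);cv2.imwrite(f'pics/{n}0.png',c['img'][:,:,::-1])
    R=cv2.Rodrigues(np.array(c['rvec']))[0];print(n,c['intrinsics'],(-R.T@np.array(c['tvec']).ravel()),R[2])
a=[cv2.imread(f'pics/{n}0.png') for n in('side','top')]
E
```

```text
{'time_s': 0.0, 'eef_pos': array([ 222.49485969, -475.25409184,  241.73948944]), 'ee_rot': array([-6.44031501e-04,  9.76135567e-01,  2.17161092e-01, -3.18493572e-06]), 'force': array([ 0.41854309, -0.14155735,  0.23976524]), 'grip_width': 1.000683092752056} 11.0
side [[388.83200327   0.         252.10016883]
 [  0.         388.83200327 182.41356424]
 [  0.           0.           1.        ]] [ 542.78994585 -630.71655418  594.21255339] [-0.00856939  0.8661077  -0.49978398]
top [[439.82463545   0.         256.49223569]
 [  0.         439.82463545 184.95694497]
 [  0.           0.           1.        ]] [ 274.7601828   141.05488301 1432.02586933] [ 0.19308466  0.0225499  -0.98092294]
wrist [[307.48338503   0.         257.30917453]
 [  0.         307.48338503 192.01443034]
 [  0.           0.           1.        ]] [ 282.77337139 -447.80033257  373.50624245] [-0.23496502 -0.10860665 -0.9659172 ]
```

View pics/side0.png

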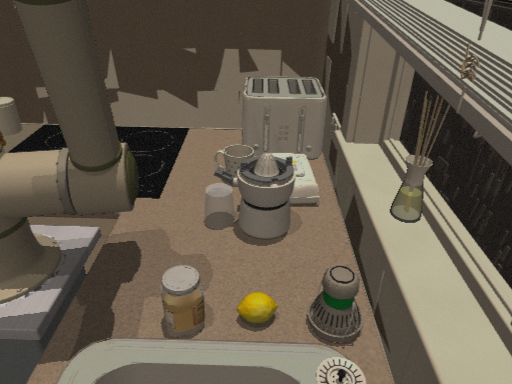

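View pics/top0.png

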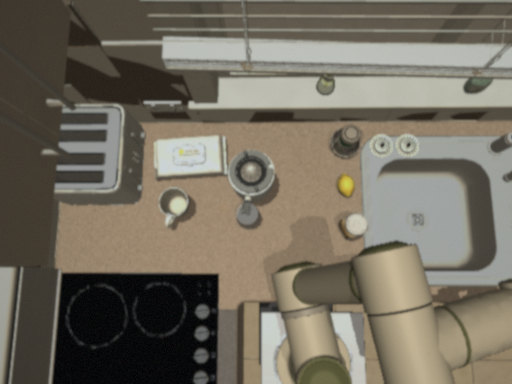

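The side view shows the press at about (265,195) px with the glass to its left at (219,205). The top view shows the press at about (251,173) and the glass at (248,214). I'll enlarge both.

```bash
python3 - <<'E'
import cv2,numpy as np
a=cv2.imread('pics/top0.png')[140:240,205:305];b=cv2.imread('pics/side0.png')[140:240,200:300]
r=lambda i:cv2.resize(i,(400,400),interpolation=cv2.INTER_CUBIC)
m=np.hstack([r(a),r(b)]);cv2.imwrite('pics/crop0.png',cv2.convertScaleAbs(m,alpha=1.4))
E
```

```text
(no output)
```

View pics/crop0.png

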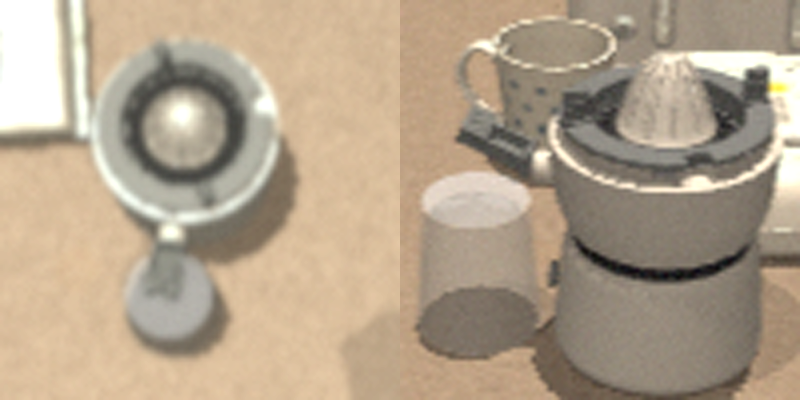

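Top crop: the cone tip is at about (250.6,168), the notch at (271,166), and the tabs at (245.7,154) and (257,187.5). The spout points down and left at (246,210). The side crop shows the tabs at (289,158.5) and (244,162), and the notch at (274.5,183). I'll fit the pose to these.

```bash
cat > h.py <<'E'
import cv2,numpy as np
from scipy.optimize import least_squares
from scipy.spatial.transform import Rotation as Ro
from rig import ctrl
def proj(c,P): return cv2.projectPoints(np.array(P,float).reshape(-1,3),np.array(c['rvec'],float),np.array(c['tvec'],float),np.array(c['intrinsics'],float),None)[0][:,0]
def pts(p,cone=0.,sp=0.):
    x,y,yaw,th=p; d=cone
    po=lambda r,a,z:[x+r*np.cos(a),y+r*np.sin(a),z]
    pin=yaw+np.pi; n=pin+th; t=np.radians(24)-sp
    return dict(cone=po(0,0,201-d),notch=po(62,n,165-d),a=po(56,n-np.pi/2,187-d),b=po(56,n+np.pi/2,187-d),
      pin=po(62,pin,159.5),sp=po(84+38*np.cos(t)-12*np.sin(t),pin,120+38*np.sin(t)+12*np.cos(t)))
def fit(obs,p0,cone=0,fix=None):
    # obs: list of (cam, {name:px})
    def f(p):
        P=pts(p,cone); return np.concatenate([(proj(c,P[k])[0]-v) for c,o in obs for k,v in o.items()])
    r=least_squares(f,p0,loss='soft_l1'); return r.x,f(r.x).reshape(-1,2).round(1)
def save(n,c,box=None,s=1):
    im=c['img'][:,:,::-1]
    if box: im=im[box[1]:box[3],box[0]:box[2]]
    cv2.imwrite(f'pics/{n}.png',cv2.resize(im,None,fx=s,fy=s,interpolation=cv2.INTER_CUBIC))
E
python3 - <<'E'
from h import *
T=ctrl.capture('top');S=ctrl.capture('side')
p,r=fit([(T,dict(cone=(250.6,168.1),b=(245.7,154),a=(257,187.5),notch=(271,165.8),sp=(245.8,210))),
 (S,dict(cone=(268,155),b=(289.3,158.5),a=(244.3,162),notch=(274.5,183),sp=(222.5,173.5)))],[500,140,-.1,2.1])
print(p,np.degrees(p[2:]));print(r)
for k,v in pts(p).items():print(k,np.round(v,1))
s=ctrl.sense();R=Ro.from_quat(np.roll(s['ee_rot'],-1)).as_matrix();print(R.round(3))
E
```

```text
[567.71051074 184.30145602 -25.27860847  77.3982828 ] [-1448.35757704  4434.59494615]
[[ 0.7 -0.4]
 [ 0.5 -3. ]
 [-0.2 -0.5]
 [ 0.9 -1.1]
 [ 0.4 -0.8]
 [-1.1 -1. ]
 [ 0.  -1.4]
 [-0.8 -0.1]
 [-0.1 -2.6]
 [-2.8 -3.4]]
cone [567.7 184.3 201. ]
notch [585.  124.8 165. ]
a [513.9 168.6 187. ]
b [621.5 200.  187. ]
pin [506.4 193.3 159.5]
sp [455.1 200.8 146.4]
[[ 0.906  0.424 -0.   ]
 [ 0.424 -0.906  0.001]
 [ 0.    -0.001 -1.   ]]
```

Call:
move_arm([
  {"offset":[0.521,-0.458,-0.068],"angular":[0,0,0],"jaw":0},
  {"offset":[0.521,-0.458,-0.068],"angular":[0,0,0],"jaw":0},
  {"offset":[0.521,-0.458,-0.068],"angular":[0,0,0],"jaw":0},
  {"offset":[0.521,-0.458,-0.068],"angular":[0,0,0],"jaw":0},
  {"offset":[0.521,-0.458,-0.068],"angular":[0,0,0],"jaw":0},
])

```text
time_s: 0.88
eef_pos: [347.4, -188.6, 273.1]
ee_rot: [0.0, 0.976, 0.217, 0.0]
force: [0.7, 0.0, 0.9]
grip_width: 0.002
```

Call:
move_arm([
  {"offset":[0.286,-0.251,-0.037],"angular":[0,0,0],"jaw":0},
  {"offset":[0.286,-0.251,-0.037],"angular":[0,0,0],"jaw":0},
  {"offset":[0.286,-0.251,-0.037],"angular":[0,0,0],"jaw":0},
  {"offset":[0.286,-0.251,-0.037],"angular":[0,0,0],"jaw":0},
  {"offset":[0.286,-0.251,-0.037],"angular":[0,0,0],"jaw":0},
])

```text
time_s: 1.5
eef_pos: [472.2, 96.6, 303.3]
ee_rot: [0.0, 0.976, 0.217, 0.0]
force: [1.4, -1.7, -0.1]
grip_width: -0.003
```

Call:
move_arm([
  {"offset":[0.04,-0.035,-0.005],"angular":[0,0,0],"jaw":0},
  {"offset":[0.04,-0.035,-0.005],"angular":[0,0,0],"jaw":0},
  {"offset":[0.04,-0.035,-0.005],"angular":[0,0,0],"jaw":0},
])

```text
time_s: 1.88
eef_pos: [492.9, 142.6, 307.7]
ee_rot: [0.0, 0.976, 0.217, -0.0]
force: [0.3, -0.3, -0.1]
grip_width: -0.001
```

```bash
python3 - <<'E'
from h import *
c=ctrl.capture('wrist');save('w1',c,None,1.5);s=ctrl.sense();print(s['time_s'],s['eef_pos'],s['joints'],ctrl.tips_ahead)
p=[567.7,184.3,np.radians(-8.36),np.radians(114.6)]
for k,v in pts(p).items():print(k,(proj(c,v)[0]).round(1),((proj(c,v)[0])*1.5).round(0))
E
```

```text
1.925 [492.93199499 142.20321033 307.91935843] [ 5.23104917e-02  2.47282058e-01  1.41366977e+00 -2.67401957e-04
  1.48109386e+00  1.18629182e+00] 11.0
cone [248.4  82.4] [373. 124.]
notch [321.4  97.8] [482. 147.]
a [239. 155.] [358. 232.]
b [260.1   3.8] [390.   6.]
pin [212.4 146.7] [319. 220.]
sp [187.  189.2] [280. 284.]
```

View pics/w1.png

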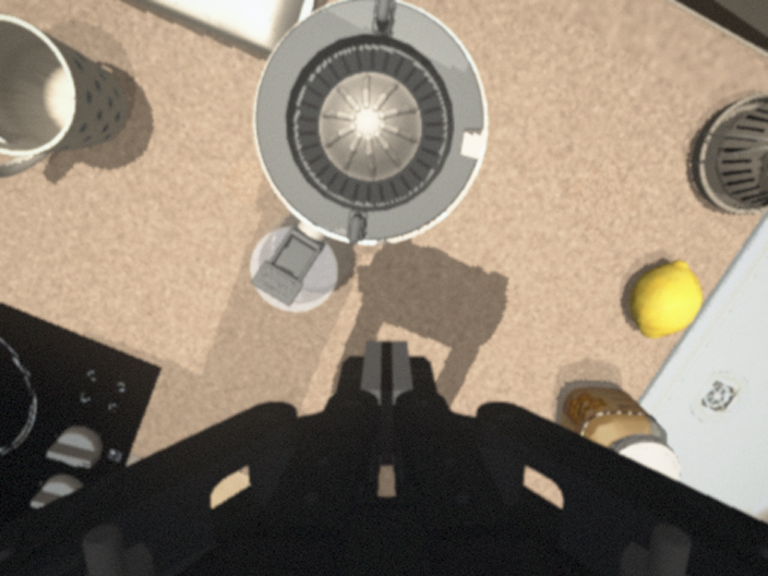

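The wrist view (in 1.5x pixels) shows the cone tip at (368,122), the notch at (472,145), tab A at (357,225), tab B at (384,14) and the spout plate at (280,283). All lie within a few mm of the prediction, so I'll refine.

```bash
python3 - <<'E'
from h import *
c=ctrl.capture('wrist');T=ctrl.capture('top');S=ctrl.capture('side')
q=lambda x,y:(x/1.5,y/1.5)
W=(c,dict(cone=q(368,122),notch=q(472,145),a=q(357,226),b=q(384,13),sp=q(280,283)))
p0=[567.7,184.3,np.radians(-8.36),np.radians(114.6)]
for o in([W],[W,(T,dict(cone=(250.6,168.1),notch=(271,165.8))),(S,dict(cone=(268,155),b=(289.3,158.5),a=(244.3,162)))]):
    p,r=fit(o,p0);print(p[:2],np.degrees(p[2:]));print(r.tolist())
E
```

```text
[567.35547059 186.14850706] [ -7.51325878 114.29283224]
[[-0.1, 0.2], [4.2, -0.4], [-1.1, 3.6], [0.2, -5.9], [-0.4, 0.9]]
[567.46702288 186.12344394] [ -7.53018125 114.2135844 ]
[[0.0, 0.1], [4.3, -0.4], [-1.2, 3.5], [0.4, -6.0], [-0.4, 0.8], [0.1, -0.3], [0.2, -1.1], [-1.2, -1.3], [-0.2, -1.9], [-0.9, -0.4]]
```

Call:
move_arm([
  {"offset":[0.027,0.005,0.0],"angular":[0,0,-10],"jaw":0},
  {"offset":[0.027,0.005,0.02],"angular":[0,0,-20],"jaw":0},
  {"offset":[0.027,0.005,0.04],"angular":[0,0,-30],"jaw":0},
  {"offset":[0.027,0.005,0.06],"angular":[0,0,-40],"jaw":0},
  {"offset":[0.027,0.005,0.078],"angular":[0,0,-50],"jaw":0},
])

```text
time_s: 2.7
eef_pos: [519.7, 149.2, 229.5]
ee_rot: [0.0, 0.792, 0.611, -0.0]
force: [0.1, -0.9, 0.7]
grip_width: -0.001
```

Call:
move_arm([
  {"offset":[0,0,0],"angular":[0,0,-10],"jaw":0},
  {"offset":[0,0,0],"angular":[0,0,-20],"jaw":0},
  {"offset":[0,0,0],"angular":[0,0,-31.6],"jaw":0},
  {"offset":[0,0,0],"angular":[0,0,-31.6],"jaw":0},
])

```text
time_s: 3.2
eef_pos: [519.8, 149.3, 230.2]
ee_rot: [0.0, 0.598, 0.802, 0.0]
force: [0.2, 0.2, -0.1]
grip_width: -0.001
```

```bash
cat >> h.py <<'E'
C=np.array([567.4,186.1])
def rel(pos,phi=None):
    s=ctrl.sense();R=Ro.from_quat(np.roll(s['ee_rot'],-1)).as_matrix()
    f=np.degrees(np.arctan2(R[1,0],R[0,0]))
    print('t',s['time_s'],'pos',s['eef_pos'].round(1),'phi',round(f,2),'F',s['force'].round(1),'tilt',R[:,2].round(3))
    print('offset mm',(R.T@(np.array(pos)-s['eef_pos'])).round(1),'turn z',None if phi is None else round(f-phi,1))
    return R,s
E
python3 -c "
from h import *
rel([520.1,148.9,182],106.7)"
```

```text
t 3.2 pos [519.8 149.3 230.2] phi 106.57 F [ 0.2  0.2 -0.1] tilt [ 0. -0. -1.]
offset mm [-0.5  0.2 48.2] turn z -0.1
```

Call:
move_arm([
  {"offset":[0,0,0.016],"angular":[0,0,0],"jaw":0},
  {"offset":[0,0,0.03],"angular":[0,0,0],"jaw":0},
  {"offset":[0,0,0.04],"angular":[0,0,0],"jaw":0},
  {"offset":[0,0,0.047],"angular":[0,0,0],"jaw":0},
])

```text
time_s: 3.7
eef_pos: [519.6, 150.0, 182.2]
ee_rot: [-0.0, 0.597, 0.802, -0.0]
force: [-0.1, -0.2, 0.5]
grip_width: -0.003
```

```bash
python3 -c "
from h import *
rel([520.1,148.9,182],106.7)
c=ctrl.capture('wrist');save('w2',c,None,1.5)"
```

```text
t 3.7 pos [519.6 150.  182.2] phi 106.65 F [-0.1 -0.2  0.5] tilt [-0.001 -0.    -1.   ]
offset mm [-1.2  0.1  0.2] turn z -0.0
```

View pics/w2.png

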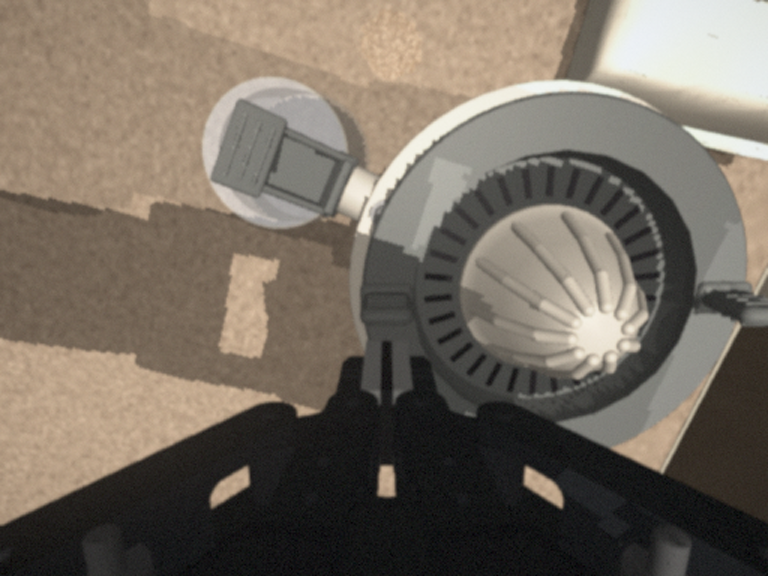

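The fingertip is right behind tab A (at 387,303 in the 1.5x picture), clear of the cone and lined up with the tab's face. Next I close the gap and sweep about the axis.

Call:
move_arm([
  {"offset":[0.004,0,0],"angular":[0,0,0],"jaw":0},
  {"offset":[0.007,0,0],"angular":[0,0,0],"jaw":0},
  {"offset":[0.007,0,0],"angular":[0,0,0],"jaw":0},
])

```text
time_s: 4.12
eef_pos: [517.8, 157.0, 183.3]
ee_rot: [0.0, 0.597, 0.802, 0.0]
force: [0.8, 0.7, 0.9]
grip_width: -0.0
```

Call:
move_arm([
  {"offset":[0.0079,-0.0014,0],"angular":[0,0,8],"jaw":0},
  {"offset":[0.016,-0.0017,0],"angular":[0,0,16],"jaw":0},
  {"offset":[0.024,-0.0008,0],"angular":[0,0,24],"jaw":0},
  {"offset":[0.0318,0.0011,0],"angular":[0,0,32],"jaw":0},
  {"offset":[0.0393,0.0041,0],"angular":[0,0,40],"jaw":0},
])

```text
time_s: 4.75
eef_pos: [510.3, 195.7, 183.2]
ee_rot: [0.0, 0.837, 0.548, -0.0]
force: [-0.6, -0.5, 0.4]
grip_width: -0.0
```

```bash
cat >> h.py <<'E'
def goal(beta,off=14,r=56):
    b=np.radians(beta);return [*(C+r*np.array([np.cos(b),np.sin(b)])+off*np.array([-np.sin(b),np.cos(b)])),182]
E
python3 -c "
from h import *
rel(goal(156.7),66.7)"
```

```text
t 4.75 pos [510.3 195.7 183.2] phi 66.42 F [-0.6 -0.5  0.4] tilt [-0. -0. -1.]
offset mm [-0.2  0.3  1.2] turn z -0.3
```

Call:
move_arm([
  {"offset":[0.0079,-0.0014,0],"angular":[0,0,8],"jaw":0},
  {"offset":[0.016,-0.0017,0],"angular":[0,0,16],"jaw":0},
  {"offset":[0.024,-0.0008,0],"angular":[0,0,24],"jaw":0},
  {"offset":[0.0318,0.0011,0],"angular":[0,0,32],"jaw":0},
  {"offset":[0.0393,0.0041,0],"angular":[0,0,40],"jaw":0},
])

```text
time_s: 5.38
eef_pos: [529.7, 230.2, 183.1]
ee_rot: [0.0, 0.974, 0.229, -0.0]
force: [0.5, -0.4, 0.8]
grip_width: 0.001
```

Call:
move_arm([
  {"offset":[0.0079,-0.0014,0],"angular":[0,0,8],"jaw":0},
  {"offset":[0.016,-0.0017,0],"angular":[0,0,16],"jaw":0},
  {"offset":[0.024,-0.0008,0],"angular":[0,0,24],"jaw":0},
  {"offset":[0.024,-0.0008,0],"angular":[0,0,24],"jaw":0},
])

```text
time_s: 5.88
eef_pos: [551.0, 241.5, 183.0]
ee_rot: [-0.0, 1.0, 0.024, 0.0]
force: [0.3, -0.3, 0.1]
grip_width: -0.003
```

```bash
python3 -c "
from h import *
rel(goal(92.7),2.7)
p=[567.4,186.1,np.radians(-7.5),np.radians(10.2)]
c=ctrl.capture('wrist');save('w3',c,None,1.5);S=ctrl.capture('side')
for k,v in pts(p).items():print(k,(proj(c,v)[0]*1.5).round(0),proj(S,v)[0].round(0))"
```

```text
t 5.875 pos [551.  241.5 183. ] phi 2.76 F [ 0.3 -0.3  0.1] tilt [ 0.  0. -1.]
offset mm [-0.3  0.2  1. ] turn z 0.1
cone [595. 368.] [267. 154.]
notch [534. 479.] [240. 167.]
a [386. 348.] [265. 149.]
b [763. 348.] [268. 170.]
pin [502. 467.] [240. 167.]
sp [466. 548.] [219. 170.]
```

View pics/w3.png

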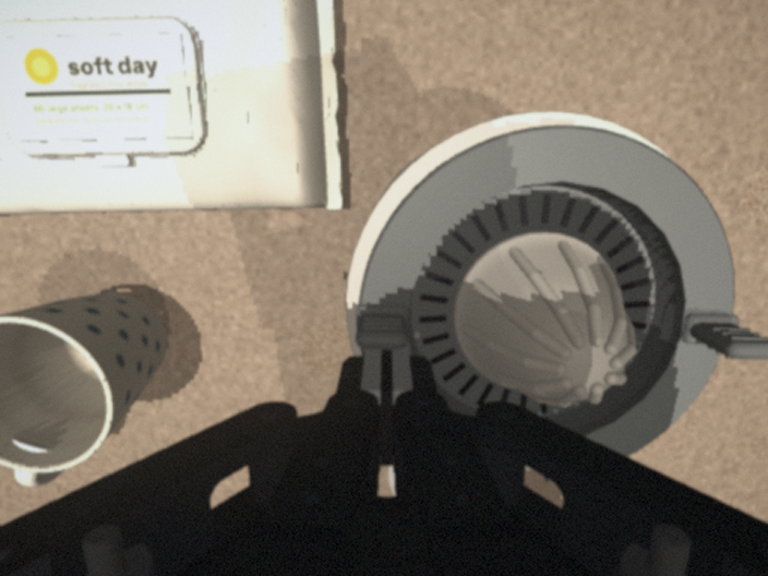

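The tab's top (384,338 or so) shows slightly ahead of the finger, so it may have coasted by a couple of degrees. I'll push slowly to nearly the end, then back off and look from above.

Call:
move_arm([
  {"offset":[0.002,-0.0005,0],"angular":[0,0,2],"jaw":0},
  {"offset":[0.0039,-0.0008,0],"angular":[0,0,4],"jaw":0},
  {"offset":[0.0059,-0.0012,0],"angular":[0,0,6],"jaw":0},
  {"offset":[0.0079,-0.0014,0],"angular":[0,0,8],"jaw":0},
  {"offset":[0.0079,-0.0014,0],"angular":[0,0,8],"jaw":0},
])

```text
time_s: 6.6
eef_pos: [558.8, 243.3, 183.0]
ee_rot: [-0.0, 0.999, -0.047, 0.0]
force: [0.1, -0.5, -0.4]
grip_width: -0.004
```

Call:
move_arm([
  {"offset":[-0.012,0,0],"angular":[0,0,0],"jaw":0},
  {"offset":[-0.012,0,-0.05],"angular":[0,0,0],"jaw":0},
  {"offset":[-0.03,0.02,-0.1],"angular":[0,0,0],"jaw":0},
  {"offset":[-0.064,0.056,-0.123],"angular":[0,0,0],"jaw":0},
  {"offset":[-0.064,0.056,-0.123],"angular":[0,0,0],"jaw":0},
])

```text
time_s: 7.22
eef_pos: [488.2, 192.6, 308.6]
ee_rot: [-0.0, 0.999, -0.047, 0.002]
force: [0.3, -0.3, -0.1]
grip_width: 0.001
```

```bash
python3 -c "
from h import *
rel(goal(82.5),-7.5)
c=ctrl.capture('wrist');b=(120,20,390,222);save('w4',c,b,2.96)
for th in (-4,0,4):
  p=[567.4,186.1,np.radians(-7.5),np.radians(th)];print(th)
  for k,v in pts(p).items():print(k,((proj(c,v)[0]-b[:2])*2.96).round(0))"
```

```text
t 7.225 pos [488.2 192.6 308.6] phi -5.35 F [ 0.3 -0.3 -0.1] tilt [ 0.004  0.001 -1.   ]
offset mm [ 67.  -57.2 127. ] turn z 2.1
-4
cone [403. 213.]
notch [382. 431.]
a [193. 193.]
b [612. 240.]
pin [397. 429.]
sp [392. 573.]
0
cone [403. 213.]
notch [397. 432.]
a [192. 208.]
b [614. 224.]
pin [397. 429.]
sp [392. 573.]
4
cone [403. 213.]
notch [411. 432.]
a [193. 224.]
b [615. 209.]
pin [397. 429.]
sp [392. 573.]
```

View pics/w4.png

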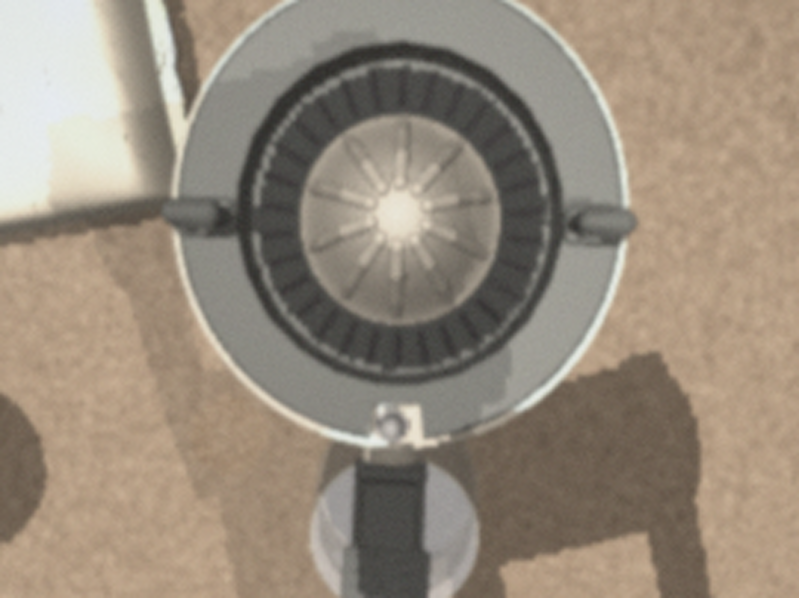

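The pin at (392,425) shows through the notch, which spans about 374–424 (centre 398). That is roughly 1.7 mm off, within tolerance. The cone tip is at (399,212). Next is the cone press.

Call:
move_arm([
  {"offset":[0.05,-0.001,0.03],"angular":[0,0,0],"jaw":0},
  {"offset":[0.079,-0.002,0.06],"angular":[0,0,0],"jaw":0},
  {"offset":[0.079,-0.002,0.08],"angular":[0,0,0],"jaw":0},
  {"offset":[0.079,-0.002,0.083],"angular":[0,0,0],"jaw":0},
  {"offset":[0.079,-0.002,0.083],"angular":[0,0,0],"jaw":0},
])

```text
time_s: 7.9
eef_pos: [568.6, 188.5, 223.3]
ee_rot: [-0.0, 0.999, -0.046, 0.0]
force: [0.9, -0.2, 0.8]
grip_width: -0.001
```

```bash
python3 -c "
from h import *
rel([567.4,187,212])"
```

```text
t 7.9 pos [568.6 188.5 223.3] phi -5.29 F [ 0.9 -0.2  0.8] tilt [ 0.  0. -1.]
offset mm [-1.   1.6 11.3] turn z None
```

Call:
move_arm([
  {"offset":[-0.001,0.0015,0.004],"angular":[0,0,0],"jaw":0},
  {"offset":[-0.001,0.0015,0.008],"angular":[0,0,0],"jaw":0},
  {"offset":[-0.001,0.0015,0.011],"angular":[0,0,0],"jaw":0},
  {"offset":[-0.001,0.0015,0.013],"angular":[0,0,0],"jaw":0},
])

```text
time_s: 8.4
eef_pos: [567.5, 186.8, 210.8]
ee_rot: [-0.0, 0.999, -0.046, 0.0]
force: [-2.8, -0.4, 7.3]
grip_width: -0.002
```

Call:
move_arm([
  {"offset":[0,0,0.001],"angular":[0,0,0],"jaw":0},
  {"offset":[0,0,0.002],"angular":[0,0,0],"jaw":0},
  {"offset":[0,0,0.003],"angular":[0,0,0],"jaw":0},
])

```text
time_s: 8.78
eef_pos: [567.5, 186.8, 208.2]
ee_rot: [-0.0, 0.999, -0.046, 0.001]
force: [-3.0, -0.8, 6.5]
grip_width: 0.0
```

Call:
move_arm([
  {"offset":[0,0,0.001],"angular":[0,0,0],"jaw":0},
  {"offset":[0,0,0.002],"angular":[0,0,0],"jaw":0},
  {"offset":[0,0,0.003],"angular":[0,0,0],"jaw":0},
  {"offset":[0,0,0.004],"angular":[0,0,0],"jaw":0},
])

```text
time_s: 9.28
eef_pos: [567.5, 186.8, 204.1]
ee_rot: [-0.0, 0.999, -0.046, 0.001]
force: [-2.9, 0.3, 6.5]
grip_width: -0.004
```

Call:
move_arm([
  {"offset":[0,0,0.001],"angular":[0,0,0],"jaw":0},
  {"offset":[0,0,0.002],"angular":[0,0,0],"jaw":0},
])

```text
time_s: 9.52
eef_pos: [567.5, 186.8, 202.1]
ee_rot: [-0.0, 0.999, -0.046, 0.001]
force: [-2.6, 0.1, 7.5]
grip_width: -0.002
```

Call:
move_arm([
  {"offset":[0,0,0.001],"angular":[0,0,0],"jaw":0},
  {"offset":[0,0,0.0015],"angular":[0,0,0],"jaw":0},
])

```text
time_s: 9.78
eef_pos: [567.6, 186.8, 201.3]
ee_rot: [-0.0, 0.999, -0.046, 0.001]
force: [-5.6, -0.7, 13.1]
grip_width: -0.001
```

The force is rising at the expected end stop. One more small push confirms it, then retreat.

Call:
move_arm([
  {"offset":[0,0,0.001],"angular":[0,0,0],"jaw":0},
  {"offset":[0,0,0.001],"angular":[0,0,0],"jaw":0},
])

```text
time_s: 10.02
eef_pos: [567.6, 186.8, 201.2]
ee_rot: [-0.0, 0.999, -0.046, 0.001]
force: [-7.0, -1.0, 16.3]
grip_width: -0.0
```

Call:
move_arm([
  {"offset":[0,0,-0.01],"angular":[0,0,0],"jaw":0},
  {"offset":[0,0,-0.04],"angular":[0,0,0],"jaw":0},
  {"offset":[0,0,-0.07],"angular":[0,0,0],"jaw":0},
  {"offset":[0,0,-0.1],"angular":[0,0,0],"jaw":0},
  {"offset":[0,0,-0.1],"angular":[0,0,0],"jaw":0},
])

```text
time_s: 10.65
eef_pos: [568.1, 186.8, 300.8]
ee_rot: [-0.0, 0.999, -0.046, 0.002]
force: [-0.6, -0.5, 0.1]
grip_width: 0.001
```

```bash
python3 -c "
from h import *
p=[567.4,186.8,np.radians(-7.5),0]
print(pts(p)['sp'],pts(p,0,.75)['sp'])
rel([*pts(p)['sp'][:2],260])"
```

```text
[np.float64(454.5399770158957), np.float64(201.65830390362822), np.float64(146.41853792859163)] [np.float64(444.62241993727457), np.float64(202.96397506299428), np.float64(118.99421593382507)]
t 10.65 pos [568.1 186.8 300.8] phi -5.31 F [-0.6 -0.5  0.1] tilt [ 0.004  0.001 -1.   ]
offset mm [-114.6   -4.2   40.3] turn z None
```

The cone is seated: the force climbed to 16 N and motion stopped at TCP z=201.2, against an expected 202. Next, the spout.

Call:
move_arm([
  {"offset":[-0.06,-0.002,0],"angular":[0,0,0],"jaw":0},
  {"offset":[-0.12,-0.0046,0.01],"angular":[0,0,0],"jaw":0},
  {"offset":[-0.1206,-0.0046,0.06],"angular":[0,0,0],"jaw":0},
  {"offset":[-0.1206,-0.0046,0.11],"angular":[0,0,0],"jaw":0},
  {"offset":[-0.1206,-0.0046,0.12],"angular":[0,0,0],"jaw":0},
])

```text
time_s: 11.28
eef_pos: [446.1, 202.1, 175.7]
ee_rot: [0.001, 0.999, -0.046, -0.003]
force: [0.7, -0.3, 0.9]
grip_width: -0.004
```

Call:
move_arm([
  {"offset":[0,0,0],"angular":[0,0,0],"jaw":0},
  {"offset":[0,0,0.01],"angular":[0,0,0],"jaw":0},
])

```text
time_s: 11.52
eef_pos: [449.0, 202.7, 170.2]
ee_rot: [-0.001, 0.999, -0.046, 0.002]
force: [-1.3, 0.2, -0.3]
grip_width: -0.0
```

```bash
python3 -c "
from h import *
rel([448.4,202.5,171])
c=ctrl.capture('side');save('s5',c,(190,120,310,225),6)
c=ctrl.capture('wrist');save('w5',c,None,1)"
```

```text
t 11.525 pos [449.  202.7 170.2] phi -5.32 F [-1.3  0.2 -0.3] tilt [ 0.004  0.001 -1.   ]
offset mm [-0.6  0.2 -0.8] turn z None
```

View pics/s5.png

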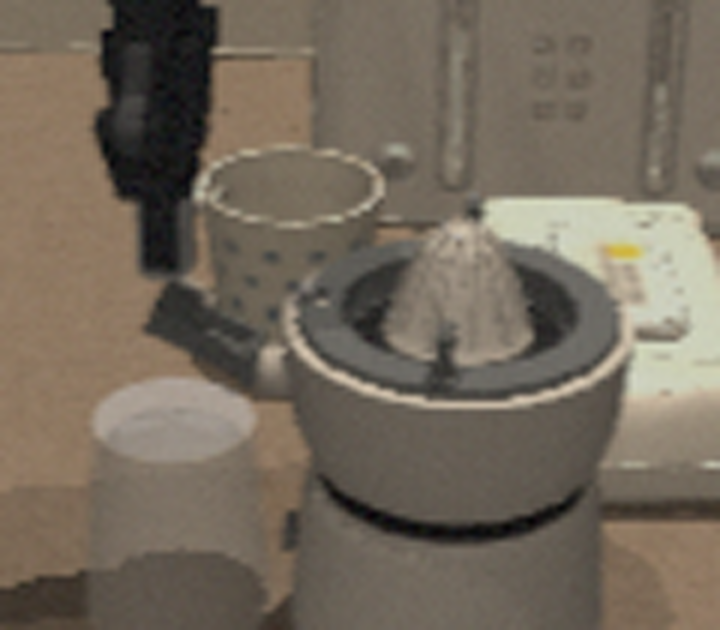

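The side view shows the fingertip (165,270) just above the spout plate (175,300). The sieve is flush on the bowl, with the pin in the notch at (320,295). Now I push down, easing outward with the plate's arc.

Call:
move_arm([
  {"offset":[0,0,0.006],"angular":[0,0,0],"jaw":0},
  {"offset":[-0.001,0,0.012],"angular":[0,0,0],"jaw":0},
  {"offset":[-0.003,0,0.018],"angular":[0,0,0],"jaw":0},
  {"offset":[-0.005,0,0.024],"angular":[0,0,0],"jaw":0},
  {"offset":[-0.006,0,0.03],"angular":[0,0,0],"jaw":0},
])

```text
time_s: 12.25
eef_pos: [441.5, 203.1, 138.1]
ee_rot: [-0.0, 0.999, -0.046, -0.0]
force: [-2.7, 0.7, 3.2]
grip_width: -0.001
```

Call:
move_arm([
  {"offset":[-0.001,0,0.002],"angular":[0,0,0],"jaw":0},
  {"offset":[-0.001,0,0.004],"angular":[0,0,0],"jaw":0},
  {"offset":[-0.001,0,0.006],"angular":[0,0,0],"jaw":0},
])

```text
time_s: 12.62
eef_pos: [440.7, 203.1, 132.5]
ee_rot: [-0.0, 0.999, -0.046, -0.0]
force: [-0.9, 0.4, 1.9]
grip_width: 0.003
```

Call:
move_arm([
  {"offset":[0,0,0.001],"angular":[0,0,0],"jaw":0},
  {"offset":[0,0,0.002],"angular":[0,0,0],"jaw":0},
])

```text
time_s: 12.88
eef_pos: [440.8, 203.2, 131.0]
ee_rot: [-0.0, 0.999, -0.046, 0.0]
force: [-5.7, 1.1, 11.4]
grip_width: -0.004
```

Call:
move_arm([
  {"offset":[0,0,0.001],"angular":[0,0,0],"jaw":0},
  {"offset":[0,0,0.002],"angular":[0,0,0],"jaw":0},
])

```text
time_s: 13.12
eef_pos: [440.9, 203.3, 130.3]
ee_rot: [-0.0, 0.999, -0.046, 0.001]
force: [-11.4, -1.4, 25.8]
grip_width: -0.001
```

The spout is at its end stop, with the force rising to 26 N. Retreat and check.

Call:
move_arm([
  {"offset":[0,0,-0.01],"angular":[0,0,0],"jaw":0},
  {"offset":[0,0,-0.06],"angular":[0,0,0],"jaw":0},
  {"offset":[0,0,-0.12],"angular":[0,0,0],"jaw":0},
  {"offset":[-0.02,0,-0.17],"angular":[0,0,0],"jaw":0},
  {"offset":[-0.04,0,-0.18],"angular":[0,0,0],"jaw":0},
])

```text
time_s: 13.75
eef_pos: [401.4, 206.9, 311.6]
ee_rot: [-0.001, 0.999, -0.047, 0.003]
force: [-0.2, 0.3, -0.1]
grip_width: 0.005
```

```bash
python3 -c "
from h import *
rel([448.4,202.5,171])
c=ctrl.capture('side');w=ctrl.capture('wrist')
a=cv2.resize(c['img'][120:225,195:300,::-1],(400,400),interpolation=2);b=cv2.resize(w['img'][0:200,150:350,::-1],(400,400),interpolation=2)
cv2.imwrite('pics/f.png',np.hstack([a,b]))
p=[567.4,186.8,np.radians(-7.5),0]
print((proj(c,pts(p,10,.75)['sp'])[0]-[195,120])*3.81)
for k,v in pts(p,10,.75).items(): print(k,(proj(w,v)[0]-[150,0])*2)"
```

```text
t 13.75 pos [401.4 206.9 311.6] phi -5.33 F [-0.2  0.3 -0.1] tilt [ 0.006  0.001 -1.   ]
offset mm [ 46.4   0.2 140.9] turn z None
[ 79.07701146 226.23667701]
cone [228.70239175 -79.34720998]
notch [220.78354122 124.18752939]
a [ 78.99911475 -68.16239311]
b [376.3592787  -55.31522431]
pin [220.86297828 122.57836047]
sp [215.38877462 262.8388564 ]
```

View pics/f.png

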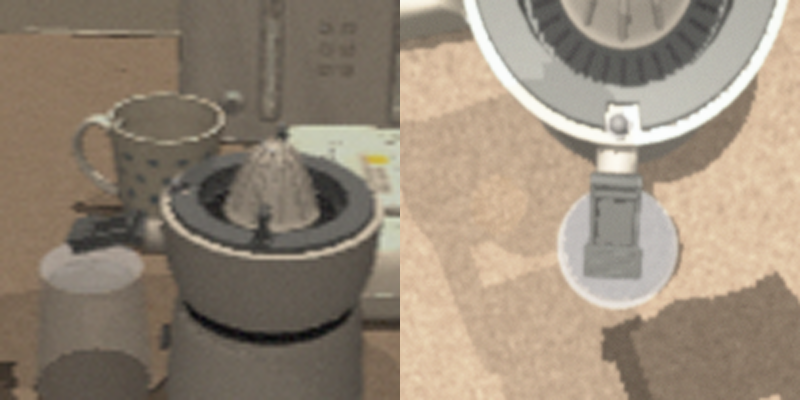

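The pin sits in the notch (wrist crop 618,123) and the spout slopes down with its plate where predicted for fully down (615,262). The glass is upright and the arm is clear, so I'm handing in.

```bash
python3 -c "
from rig import ctrl
print(ctrl.finish_job())"
```

```text
the job is handed in; nothing more can be done
None
```

The citrus press is ready and handed in after 13.8 s of robot time. `finish_job` gives no verdict, so the result rests on the checks below.

- **Sieve turn:** I pushed tab A clockwise about 114° with the closed fingertips. Seen from above, the notch ended about 1.7 mm off the pin, inside the 6 mm limit.
- **Cone press:** It moved at about 7 N, then stopped hard at 16 N, with the TCP at z = 201.2 mm (202 expected). The pictures show the sieve flush on the bowl with the pin in the notch.
- **Spout:** It moved at about 2–3 N, then met a firm stop at 26 N. The wrist picture puts the thumb plate where it should be when fully down. In the low-resolution side view the plate sat about 4 px from the prediction. I think that is rough picking, because the force and the wrist view agree.
- **Everything else:** The glass stands upright, and I saw no sign that it or the mug had moved. I did not check the lemon or the honey jar again at the end, but the arm only passed well above them. The arm was clear of everything at hand-in.

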